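# Hang the big sieve ring on its hook

### The job

The washed sieve clamping rings are standing on edge in the drying rack. Take the large ring by its rim and hang it on the twin J-hook of the stand, so that its rim rests on both prongs, behind their upturned tips, and let go. Leave the small ring and the solid lid where they stand in the rack.

Things in the scene. Friction and masses are not known exactly. Their poses are not given: they have to be found in the camera images.
- ring: Large clamping ring, grey plastic, 0.3 kg: outer diameter 190 mm, opening 136 mm (rim 27 mm deep radially), 18 mm thick. Stands upright in one of three slots (80 mm apart) of a steel wire rack, its top 201 mm above the table; lifts straight up out of the slot's 85 mm high wire posts. Origin at its centre, 106 mm up; x is the ring's axis (level, through the opening), so the 18 mm are along x.
- hook_seat (a point): Hanging place on a fixed steel stand's twin J-hook: midway between its two level prongs (8 mm thick rods along x, at y = +36 and -36 mm), level with their top side, 260 mm above the table; z up. Prongs open to -x (robot's side); a crossbar and post close them at x = +85 mm. The ring comes in from -x, its axis along x, then down; hung, its centre is 58 mm below this point.
- hook_tips (a point): Point midway between the two upturned tips of the prongs, at their highest level, 18 mm above the prongs' top side. The prongs bend up from x = -34 mm of hook_seat and the tips end at x = -50 mm; this point is at x = -46 mm. Nothing of the stand is higher. The tips must pass through the ring's opening. Same axes as hook_seat.
- small_ring: Small clamping ring, same grey plastic: outer diameter 120 mm, opening 80 mm, 18 mm thick, standing in another slot of the rack, its top 126 mm above the table; it stays there. Origin at its centre, x along its axis.
- lid: Solid round lid without an opening, same grey plastic: diameter 120 mm, 18 mm thick, standing in another slot of the rack, its top 126 mm above the table; it stays there. Origin at its centre, x along its axis.

How it is judged:
By the outcome, as a careful person would: the job done as asked, in the order asked, and still so for the second after the job is handed in, with the robot touching nothing.
It also fails if it takes over 50 s, if anything falls off the work surface, if the arm or the gripper's body presses on something with over 40 N, if the wrist force passes 120 N, or if a joint passes its speed limit or range.

### The arm

A 6-joint arm with a two-finger parallel gripper is mounted at the origin on the work surface. World frame = base frame: x ahead of the robot, y to its left, z up, the work surface at z = 0. Lengths are in m, angles in degrees, forces in N, time in s.
With the tool pointing down it reaches from about 0.25 to 0.725 m from the base axis. Payload 9.7 kg.
Tool frame: the origin (TCP) lies at the very end of the fingers, on their centre line; the grasp point (between the pads) lies 19 mm behind it; y points along the fingers, x is the direction in which the jaws open and shut, and the axes are right-handed (so a half turn about y gives the same grasp; the last joint's range is limited). The gripper opens to 85 mm and grips with 20 to 120 N. Pads are 22 mm wide; open, the fingers measure 114 mm over their backs; the gripper's body (76 mm by 85 mm) begins 54 mm behind the grasp point. The pads swing forward as they close: fully open they stand 13 mm farther back than shut.
Start: joints at [0, 4.979, 10.078, 95.1, 0, 90], TCP at [0.55, -0, 0.231] pointing down, gripper open.
Joint ranges: [-179.16, 179.16], [-48.56, 103.87], [-65.8, 70.77], [-126.05, 130.52], [-82.76, 87.17], [-180, 180]. Speed limits (degrees/s): [127.2, 127.2, 147.25, 180, 180, 180].

### API

Orientations are given as [roll, pitch, yaw] about the fixed x, y, z axes, in that order (R = Rz(yaw) Ry(pitch) Rx(roll)).
In Python, from workcell import bot gives the robot as it stands.
- The arm moves only by the shell command python3 -m jog 'ROWS' [FORCE]. ROWS is JSON, a list of rows, each a list of 7 numbers: the closure, from 0 (fully open) to 1 (shut), then the shift along the world's x, y, z in units of 25 mm (1.0 is 25 mm), then the turn, a rotation vector about the world's x, y, z in units of 5 degrees (1.0 is 5 degrees). A call has 1 to 5 rows; each row is the pose to reach, as a shift and turn from the pose commanded when the call began; what a row does not reach only later rows make up. A row lasts 1/10 s, in which the tool goes at most 50 mm and 8.59 degrees, less where a joint would pass 70% of its speed; a pose out of reach is approached as far as the arm can. A call with a gripper value outside its range is refused whole. The fingers move at their own pace and stop on an object; FORCE is the grip in N (left out, the last holds). Time passes only in rows, so rows that repeat a pose let the fingers close. It gives the time, the measured TCP pose, the force and the opening at its end, in the units of the state.
- bot.get_obs(): the state, without advancing time (a new reading comes with each control period).
- bot.camera(name): name is "scene" or "side" or "wrist"; returns (picture, depth): 420x560x3 uint8, red, green, blue; 420x560 float32, m along the optical axis (not along the pixel's ray), 0 where there is no reading.
- bot.camera_model(name): a dict with "fx", "fy", "cx", "cy" (pixels), "rvec" (rotation vector, rad) and "tvec" (3), from world to camera coordinates, as OpenCV has them; the wrist camera has in their place "tool_from_camera" (4x4, takes a point from camera to tool coordinates, whose origin is the TCP and whose axes are the tool frame's). Camera axes: x right, y down, z forward; pixel columns grow to the right and rows downward; lengths in m; the calibration is good to about 2 mm. The wrist camera is an equidistant fisheye: a pixel r from the principal point sees the ray r / f radians off the axis. A picture is of the moment at which its call begins: read the wrist's pose just before it. camera_model takes no time and is no camera call.
- bot.job_done(): hands the job in, once; it reports no verdict.
Trained networks look in the newest picture that a camera, given by its name, has taken for a name from the list of things; names that differ only in an ending like _2 or _b are one class to them, and where a whole thing is asked for, a point or a joint stands for the part that bears it (a point fixed in the world has none). Each returns a list of dicts, best first, with "conf" (0 to 1); they miss things now and then, are a little off and sometimes report something else, mostly with a low value. They report only what shows in the picture. A call takes as long as a camera call.
- bot.regions_of(camera, label): "pixels" (420x560 bool, what is visible of it) and "point" ([row, column] in pixels, amid what is visible of it).
The state is a dict: "time": time; "q": joint angles; "qd": joint speeds; "joint_efforts": joint torques, N m; "ee_pos": TCP position; "tcp_rot": TCP orientation; "wrist_force": force on the tool from outside, world axes, zero at the start; "torque": the same for the moment, N m; "opening": finger opening in m.
Only numpy, scipy, OpenCV 4.12 (cv2) and the standard library are available. Lean on these libraries where they do the work, as an engineer would, in place of code of your own. Each camera call takes 0.05 s, during which the arm holds its last target. There are 200 camera calls.

## Working session

There is one attempt and no reset: what is moved stays moved. The work goes in short steps, Python scripts to look and compute and a shell command to move; the robot and the scene stay as the last step left them, time stands still between calls to the robot, and variables do not carry over. Pictures are saved under pics/ and viewed, about 8 in all and at most 12, crops included, and the job is handed in when it is done.

```bash
mkdir -p pics; ls; cat > h.py <<'E'
import numpy as np, cv2
from workcell import bot
def cloud(name, pic=None):
    rgb,d=bot.camera(name); m=bot.camera_model(name)
    R=cv2.Rodrigues(np.array(m["rvec"],float))[0]; t=np.array(m["tvec"],float).ravel()
    v,u=np.mgrid[:420,:560]
    P=np.stack([(u-m["cx"])/m["fx"]*d,(v-m["cy"])/m["fy"]*d,d],-1)
    W=(P-t)@R
    W[d==0]=np.nan
    return rgb,W
E
python3 - <<'E'
from h import *
np.set_printoptions(precision=4,suppress=True)
ims=[]
for c in ["scene","side"]:
    rgb,W=cloud(c); m=bot.camera_model(c)
    R=cv2.Rodrigues(np.array(m["rvec"],float))[0]; print(c,"campos",-R.T@np.array(m["tvec"]).ravel())
    np.save(c+"_W.npy",W); cv2.imwrite(f"pics/{c}0.png",rgb[...,::-1])
    for l in ["ring","small_ring","lid","hook_seat","hook_tips"]:
        for r in bot.regions_of(c,l)[:2]:
            p=r["pixels"]; Q=W[p]; Q=Q[~np.isnan(Q[:,0])]
            print(l,round(r["conf"],2),r["point"],p.sum(), np.percentile(Q,[3,50,97],axis=0).ravel() if len(Q) else None)
            np.save(f"{c}_{l}.npy",p) if r is not None else 0
E
```

```text
pics
scene campos [1.249  0.046  0.6721]
ring 0.88 [198.7, 187.5] 1547 [ 0.4568 -0.307   0.0544  0.4824 -0.2255  0.1505  0.5091 -0.1406  0.1982]
small_ring 0.86 [221.5, 189.9] 669 [ 0.3831 -0.2938  0.0153  0.4047 -0.2489  0.0736  0.4229 -0.1972  0.1206]
lid 0.95 [249.3, 196.2] 1645 [ 0.5412 -0.247   0.0152  0.5594 -0.2017  0.0767  0.5742 -0.1557  0.1242]
hook_seat 0.89 [286.5, 407.9] 3446 [0.4584 0.2282 0.0052 0.5788 0.2868 0.012  0.6563 0.353  0.2606]
hook_tips 0.92 [289.1, 407.9] 3243 [0.4747 0.2298 0.0052 0.5795 0.2866 0.0119 0.6566 0.3511 0.2603]
side campos [0.3984 0.8603 0.8609]
ring 0.94 [196.3, 309.9] 1225 [ 0.4418 -0.2923  0.0338  0.4665 -0.191   0.1263  0.4986 -0.135   0.1992]
small_ring 0.88 [208.4, 342.2] 681 [ 0.3745 -0.2912  0.0241  0.3953 -0.2301  0.0796  0.4169 -0.1912  0.1253]
lid 0.93 [212.0, 276.6] 505 [ 0.5277 -0.2428  0.0341  0.5428 -0.1694  0.0949  0.5713 -0.1446  0.1258]
hook_seat 0.89 [384.1, 216.6] 5510 [0.4579 0.2279 0.0088 0.5674 0.2951 0.0128 0.6481 0.3371 0.2618]
hook_tips 0.75 [381.8, 221.0] 5290 [0.4627 0.2294 0.0087 0.5677 0.2956 0.0126 0.6478 0.3371 0.2613]
```

```bash
python3 -c "
import cv2;cv2.imwrite('pics/a.png',cv2.resize(cv2.vconcat([cv2.imread('pics/scene0.png'),cv2.imread('pics/side0.png')]),None,fx=.71,fy=.71))"
```

```text
(no output)
```

View pics/a.png

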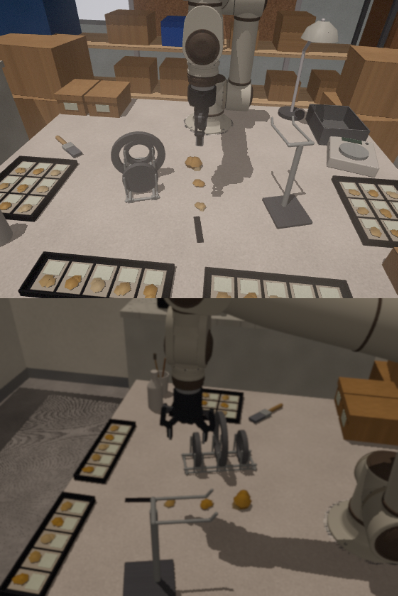

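```bash
python3 - <<'E'
from h import *
from scipy.optimize import least_squares
np.set_printoptions(precision=4,suppress=True)
def pts(c,l):
    p=np.load(f"{c}_{l}.npy"); p=cv2.erode(p.astype(np.uint8),np.ones((2,2)))>0
    Q=np.load(c+"_W.npy")[p]; return Q[~np.isnan(Q[:,0])]
def sdf(p,Q,ro,ri):
    cx,cy,cz,a=p; d=Q-[cx,cy,cz]; ax=d@[np.cos(a),np.sin(a),0]; r=np.hypot(d@[-np.sin(a),np.cos(a),0],d[:,2])
    qx=abs(ax)-.009; qr=abs(r-(ro+ri)/2)-(ro-ri)/2
    return np.hypot(np.maximum(qx,0),np.maximum(qr,0))+np.minimum(np.maximum(qx,qr),0)
for l,ro,ri,z in [("ring",.095,.068,.106),("small_ring",.06,.04,.066),("lid",.06,0,.066)]:
    for cs in (["scene"],["side"],["scene","side"]):
        Q=np.vstack([pts(c,l) for c in cs])
        best=min((least_squares(sdf,[*np.median(Q,0)[:2],z,a],args=(Q,ro,ri),loss="soft_l1",f_scale=.002) for a in np.radians([-20,0,20,40])),key=lambda r:r.cost)
        print(l,cs,best.x[:3],np.degrees(best.x[3]),np.median(abs(best.fun)))
for c in ["scene","side"]:
    W=np.load(c+"_W.npy"); 
    m=(W[...,2]>.235)&(W[...,2]<.3)&(abs(W[...,0]-.55)<.25)&(W[...,1]>.15)&(W[...,1]<.45)
    Q=W[m]; print(c,len(Q))
    # print occupancy
    H,_,_=np.histogram2d(Q[:,0],Q[:,1],bins=[np.arange(.36,.70,.01),np.arange(.18,.42,.01)])
    for i,r in enumerate(H): print("%.2f "%(.36+.01*i),"".join("%3d"%v if v else "  ." for v in r))
    print("high",Q[Q[:,2]>.267][:40:2])
E
```

```text
ring ['scene'] [ 0.4922 -0.2219  0.1054] 16.95857982633367 0.0010425637661472097
ring ['side'] [ 0.4736 -0.2267  0.1053] 17.05300968792653 0.0009683531309834376
ring ['scene', 'side'] [ 0.4748 -0.2264  0.1052] 17.053635807910045 0.0010901114792145677
small_ring ['scene'] [ 0.3988 -0.2502  0.0654] 16.609580765251668 0.0010510237166384611
small_ring ['side'] [ 0.3967 -0.25    0.0659] 14.436243419570975 0.0013338027398511962
small_ring ['scene', 'side'] [ 0.3983 -0.2496  0.0657] 16.3338021923692 0.0012098277873709919
lid ['scene'] [ 0.5518 -0.2035  0.0656] 16.929592523155677 0.0008366878534597213
lid ['side'] [ 0.5499 -0.2033  0.0658] 17.492658695428528 0.0008075078086302312
lid ['scene', 'side'] [ 0.5515 -0.203   0.0657] 16.966076985383562 0.0009407924831412503
scene 633
0.36    .  .  .  .  .  .  .  .  .  .  .  .  .  .  .  .  .  .  .  .  .  .  .
0.37    .  .  .  .  .  .  .  .  .  .  .  .  .  .  .  .  .  .  .  .  .  .  .
0.38    .  .  .  .  .  .  .  .  .  .  .  .  .  .  .  .  .  .  .  .  .  .  .
0.39    .  .  .  .  .  .  .  .  .  .  .  .  .  .  .  .  .  .  .  .  .  .  .
0.40    .  .  . 
[... 4977 characters left out ...]
 .  .  .  .  .  .  .  .  .  .  .  .  .  .  .  .  .  .  .  .  .
0.67    .  .  .  .  .  .  .  .  .  .  .  .  .  .  .  .  .  .  .  .  .  .  .
0.68    .  .  .  .  .  .  .  .  .  .  .  .  .  .  .  .  .  .  .  .  .  .  .
high [[0.4529 0.2185 0.2777]
 [0.4559 0.2187 0.2752]
 [0.4525 0.2216 0.2784]
 [0.4495 0.2199 0.2774]
 [0.4557 0.2199 0.2742]
 [0.4524 0.2222 0.2768]
 [0.4494 0.2202 0.2755]
 [0.4556 0.2206 0.2727]
 [0.4522 0.2227 0.2751]
 [0.4489 0.2247 0.2776]
 [0.4568 0.2235 0.2729]
 [0.4535 0.2244 0.2743]
 [0.4506 0.2215 0.2722]
 [0.46   0.2218 0.2686]
 [0.4566 0.2246 0.2718]
 [0.4534 0.2245 0.2723]
 [0.4505 0.2218 0.2703]
 [0.4581 0.2237 0.2686]
 [0.4549 0.2238 0.2693]
 [0.4519 0.2227 0.2688]]
```

```bash
python3 - <<'E'
from h import *
from scipy.optimize import least_squares
np.set_printoptions(precision=4,suppress=True)
o=bot.get_obs(); print({k:np.round(o[k],3) for k in ("time","q","ee_pos","tcp_rot","wrist_force","opening")})
def f(p,Q):
    x,y,a=p; d=Q[:,:2]-[x,y]; u=d@[np.cos(a),np.sin(a)]; v=d@[-np.sin(a),np.cos(a)]
    # polyline: two prongs + crossbar
    d=[np.hypot(np.maximum(np.maximum(-50-1e3*u,1e3*u-85),0)/1e3, v-s) for s in(.036,-.036)]
    c=np.hypot(u-.085,np.maximum(abs(v)-.036,0)); D=np.min([*d,c],axis=0)
    return np.maximum(np.hypot(D,Q[:,2]-.256)-.004,0)*1+ .3*abs(np.hypot(D,Q[:,2]-.256)-.004)
for cs in (["scene"],["side"],["scene","side"]):
    Q=[]
    for c in cs:
        W=np.load(c+"_W.npy"); m=(W[...,2]>.245)&(W[...,2]<.3)&(abs(W[...,0]-.5)<.12)&(W[...,1]>.19)&(W[...,1]<.35); Q.append(W[m])
    Q=np.vstack(Q); r=least_squares(f,[.49,.265,.28],args=(Q,),loss="soft_l1",f_scale=.002)
    print(cs,r.x[:2],np.degrees(r.x[2]),np.median(abs(r.fun)),"zmax",np.percentile(Q[:,2],99.5))
E
```

```text
{'time': np.float64(0.6), 'q': array([ 0.   ,  4.978, 10.08 , 95.099,  0.001, 90.   ]), 'ee_pos': array([0.55 , 0.   , 0.231]), 'tcp_rot': array([-89.999,  -0.002,   0.   ]), 'wrist_force': array([ 0.457, -0.508,  0.175]), 'opening': np.float64(0.085)}
['scene'] [0.4917 0.2658] 15.391570492535507 0.0004610239611049572 zmax 0.27645596631712377
['side'] [0.4869 0.2676] 15.205271324279481 0.0007052400122394256 zmax 0.2775308469388907
['scene', 'side'] [0.4889 0.2671] 15.229774863604788 0.0007142370277082421 zmax 0.2772006930106116
```

```bash
python3 -m jog '[[0,-0.6,-1.8,1,0,0,0.7],[0,-1.2,-3.6,1,0,0,1.4],[0,-1.8,-5.4,1,0,0,2.1],[0,-2.4,-7.2,1,0,0,2.8],[0,-3,-9.04,1,0,0,3.4]]' 40; python3 -m jog '[[0,0,0,0,0,0,0],[0,0,0,0,0,0,0],[0,0,0,0,0,0,0]]'
python3 - <<'E'
from h import *
rgb,d=bot.camera("wrist"); rs=bot.regions_of("wrist","ring"); 
im=rgb[...,::-1].copy()
if rs: print(rs[0]["conf"],rs[0]["point"]); cs=cv2.findContours(rs[0]["pixels"].astype(np.uint8),0,2)[0]; cv2.drawContours(im,cs,-1,(0,255,0),1)
side=bot.camera("side")[0][...,::-1]
cv2.imwrite("pics/w1.png",cv2.resize(cv2.hconcat([im,side]),(800,300)))
E
```

```text
time: 1.1
ee_pos: [0.4741, -0.2276, 0.2566]
tcp_rot: [-90.0, -0.0, 17.2]
wrist_force: [1.4, -0.7, 0.4]
opening: 0.0853
time: 1.4
ee_pos: [0.4753, -0.2253, 0.2563]
tcp_rot: [-90.0, -0.0, 17.0]
wrist_force: [-0.3, 1.1, -0.9]
opening: 0.0853
0.91 [187.9, 274.7]
```

View pics/w1.png

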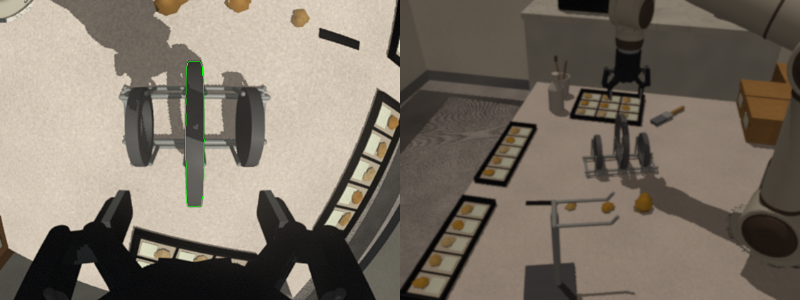

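The wrist picture shows the ring on edge at columns 187–203 (half-scale), centred between the fingers and aligned with them, with its two neighbours to either side. I'll descend and grip.

```bash
python3 -m jog '[[0,0,0,-0.9,0,0,0],[0,0,0,-1.8,0,0,0],[0,0,0,-2.7,0,0,0],[0,0,0,-3.5,0,0,0],[0,0,0,-3.5,0,0,0]]' 60; python3 -m jog '[[0.5,0,0,0,0,0,0],[1,0,0,0,0,0,0],[1,0,0,0,0,0,0],[1,0,0,0,0,0,0],[1,0,0,0,0,0,0]]' 60;  python3 -m jog '[[1,0,0,0,0,0,0],[1,0,0,0,0,0,0],[1,0,0,0,0,0,0],[1,0,0,0,0,0,0],[1,0,0,0,0,0,0]]' 60
```

```text
time: 2.05
ee_pos: [0.4743, -0.2245, 0.1662]
tcp_rot: [-89.8, 0.2, 17.1]
wrist_force: [0.2, -0.2, -0.4]
opening: 0.0852
time: 2.55
ee_pos: [0.4753, -0.2261, 0.1695]
tcp_rot: [-90.0, -0.0, 17.0]
wrist_force: [0.1, -0.5, 2.5]
opening: 0.017
time: 3.05
ee_pos: [0.4752, -0.2261, 0.1695]
tcp_rot: [-90.0, -0.1, 17.0]
wrist_force: [-0.4, -0.3, 5.7]
opening: 0.0176
```

```bash
python3 -m jog '[[1,0,0,0.4,0,0,0],[1,0,0,0.9,0,0,0],[1,0,0,1.5,0,0,0],[1,0,0,2.1,0,0,0],[1,0,0,2.7,0,0,0]]'; python3 -m jog '[[1,0,0,0.6,0,0,0],[1,0,0,1.2,0,0,0],[1,0,0,1.8,0,0,0],[1,0,0,2.4,0,0,0],[1,0,0,2.8,0,0,0]]'; python3 -m jog '[[1,0,0,0,0,0,0],[1,0,0,0,0,0,0]]'
python3 - <<'E'
from h import *
out=[]
for c in ["side","scene"]:
    rgb,W=cloud(c); np.save(c+"_W.npy",W); im=rgb[...,::-1].copy(); r=bot.regions_of(c,"ring")
    if r: np.save(f"{c}_ring.npy",r[0]["pixels"]); cv2.drawContours(im,cv2.findContours(r[0]["pixels"].astype(np.uint8),0,2)[0],-1,(0,255,0),1); Q=W[r[0]["pixels"]]; print(c,r[0]["conf"],np.nanpercentile(Q,[2,50,98],axis=0))
    out.append(im)
cv2.imwrite("pics/l.png",cv2.resize(cv2.hconcat(out),(800,300)))
E
```

```text
time: 3.55
ee_pos: [0.4749, -0.226, 0.2376]
tcp_rot: [-90.0, -0.0, 17.0]
wrist_force: [0.4, -0.1, -2.0]
opening: 0.0169
time: 4.05
ee_pos: [0.4751, -0.226, 0.308]
tcp_rot: [-90.0, -0.0, 17.0]
wrist_force: [1.1, 0.4, -2.0]
opening: 0.0172
time: 4.25
ee_pos: [0.4751, -0.226, 0.306]
tcp_rot: [-90.0, 0.0, 17.0]
wrist_force: [-0.3, 0.5, -2.2]
opening: 0.017
side 0.89 [[ 0.44101661 -0.3143614   0.14812977]
 [ 0.46720715 -0.19005863  0.24476649]
 [ 0.50660955 -0.13486305  0.33548276]]
scene 0.78 [[ 0.45686454 -0.30617659  0.15467169]
 [ 0.48344165 -0.23515809  0.24466226]
 [ 0.50855348 -0.14090231  0.33148171]]
```

View pics/l.png

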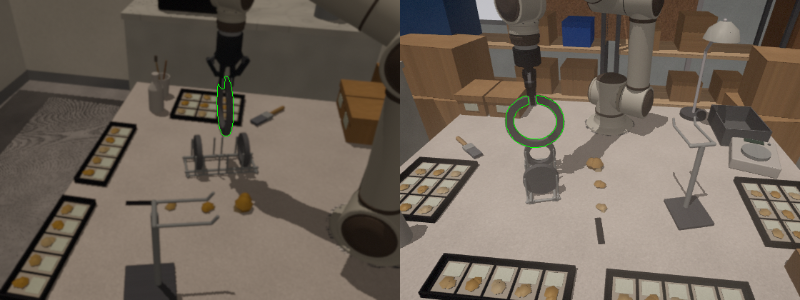

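The lifted ring is outlined in both views. It hangs level and clear of the rack, and the two neighbours haven't moved. I'll carry it to a point 130 mm in front of the hook.

```bash
python3 -m jog '[[1,-0.4,0.8,0,0,0,0],[1,-0.9,2.2,0,0,0,0],[1,-1.3,3.7,0,0,0,0],[1,-1.7,5.2,0,0,0,0],[1,-2.1,6.7,0,0,0,-0.2]]'; python3 -m jog '[[1,-0.4,1.6,0,0,0,0],[1,-0.8,3.2,0,0,0,0],[1,-1.2,4.8,0,0,0,0],[1,-1.5,6.4,0,0,0,0],[1,-1.7,7.8,0,0,0,-0.16]]';python3 -m jog '[[1,-0.2,1.4,0,0,0,0],[1,-0.45,2.6,0,0,0,0],[1,-0.55,3.4,0,0,0,0],[1,-0.64,3.86,0,0,0,0],[1,-0.64,3.86,0,0,0,0]]';python3 -m jog '[[1,0,0,0,0,0,0],[1,0,0,0,0,0,0],[1,0,0,0,0,0,0]]'
cat > look.py <<'E'
import sys
from h import *
from scipy.optimize import least_squares
np.set_printoptions(precision=4,suppress=True)
def sdf(p,Q,ro=.095,ri=.068):
    cx,cy,cz,a,t=p; d=Q-[cx,cy,cz]; n=np.array([np.cos(a)*np.cos(t),np.sin(a)*np.cos(t),-np.sin(t)]); ax=d@n; r=np.sqrt(np.maximum((d**2).sum(1)-ax**2,0))
    qx=abs(ax)-.009; qr=abs(r-(ro+ri)/2)-(ro-ri)/2
    return np.hypot(np.maximum(qx,0),np.maximum(qr,0))+np.minimum(np.maximum(qx,qr),0)
S=np.array([.489,.267]);A=np.radians(15.2);out=[]
c0=np.array(eval(sys.argv[2]),float)
QQ=[]
def rep(n,Q):
    r=least_squares(sdf,[*c0,A,0],args=(Q,),loss="soft_l1",f_scale=.002)
    d=r.x[:2]-S; print(n,len(Q),r.x[:3],"yaw,tilt",np.degrees(r.x[3:]),"in hook frame u,v",d@[np.cos(A),np.sin(A)],d@[-np.sin(A),np.cos(A)],"med",np.median(abs(r.fun)))
for c in ["side","scene"]:
    rgb,W=cloud(c); im=rgb[...,::-1].copy(); r=bot.regions_of(c,"ring")
    r=[q for q in r if q["conf"]>.4]
    if r:
        p=cv2.erode(r[0]["pixels"].astype(np.uint8),np.ones((2,2)))>0; Q=W[p]; Q=Q[~np.isnan(Q[:,0])]; Q=Q[np.linalg.norm(Q-c0,axis=1)<.12]
        if len(Q)>30: QQ.append(Q); rep(c,Q)
        cv2.drawContours(im,cv2.findContours(r[0]["pixels"].astype(np.uint8),0,2)[0],-1,(0,255,0),1)
    out.append(im)
if len(QQ)>1: rep("both",np.vstack(QQ))
print(bot.get_obs()["ee_pos"],bot.get_obs()["wrist_force"])
im=cv2.hconcat([out[0][200:420,100:400],out[1][60:280,270:570]])
cv2.imwrite(sys.argv[1],cv2.resize(im,(800,300)))
E
python3 look.py pics/p.png "[.3635,.233,.2435]"
```

```text
time: 4.95
ee_pos: [0.4216, -0.0573, 0.3059]
tcp_rot: [-90.0, 0.0, 16.0]
wrist_force: [0.1, 0.2, -2.2]
opening: 0.0171
time: 5.45
ee_pos: [0.379, 0.1382, 0.3062]
tcp_rot: [-90.0, -0.0, 15.2]
wrist_force: [1.8, 0.2, -3.3]
opening: 0.0168
time: 5.95
ee_pos: [0.3637, 0.2338, 0.3058]
tcp_rot: [-90.0, 0.0, 15.3]
wrist_force: [0.4, -0.2, -2.3]
opening: 0.0171
time: 6.25
ee_pos: [0.3642, 0.2323, 0.3064]
tcp_rot: [-90.0, -0.0, 15.1]
wrist_force: [0.0, -0.8, -1.2]
opening: 0.017
side 2819 [0.3631 0.2315 0.2421] yaw,tilt [15.0725  0.1201] in hook frame u,v -0.13079027592993972 -0.001247338770347669 med 0.0005434856037337451
scene 1896 [0.364  0.2319 0.2413] yaw,tilt [15.1133  0.0354] in hook frame u,v -0.1298192931358 -0.0011300369580663308 med 0.0008378669040703573
both 4715 [0.3637 0.2317 0.242 ] yaw,tilt [15.2139  0.1233] in hook frame u,v -0.13019134535464139 -0.00116558330244471 med 0.0007572529758161223
[0.3641 0.2326 0.3064] [-1.2314 -0.7703 -2.4378]
```

View pics/p.png

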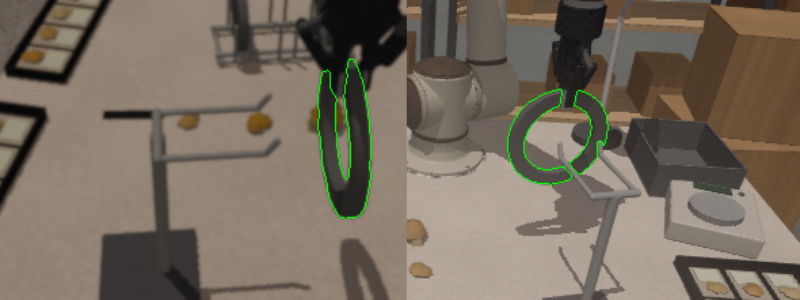

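The side view shows the ring facing the prongs squarely and at the right height. It is 1 mm off sideways, and I'll include that correction when I move it in.

```bash
python3 -m jog '[[1,0.8,0.25,0,0,0,0],[1,1.8,0.52,0,0,0,0],[1,2.8,0.8,0,0,0,0],[1,3.8,1.08,0,0,0,0],[1,4.6,1.3,0,0,0,0]]'; python3 -m jog '[[1,0.4,0.1,0,0,0,0],[1,0.6,0.16,0,0,0,0],[1,0.6,0.16,0,0,0,0],[1,0.6,0.16,0,0,0,0]]'; python3 look.py pics/q.png "[.494,.268,.242]"
```

```text
time: 6.95
ee_pos: [0.4803, 0.2656, 0.3059]
tcp_rot: [-90.0, 0.0, 15.2]
wrist_force: [-0.3, 0.1, -1.8]
opening: 0.017
time: 7.35
ee_pos: [0.4934, 0.2693, 0.3067]
tcp_rot: [-90.0, -0.0, 15.2]
wrist_force: [-0.7, -0.1, -1.9]
opening: 0.0173
side 1867 [0.4922 0.2685 0.2419] yaw,tilt [15.1036  0.143 ] in hook frame u,v 0.0035136894340216445 0.0005954353391833044 med 0.0006493682266623668
scene 2133 [0.4931 0.2691 0.2418] yaw,tilt [15.1871  0.0045] in hook frame u,v 0.004526390282346338 0.0009284210352552353 med 0.0007212133622596095
both 4000 [0.4931 0.2688 0.2418] yaw,tilt [15.2808  0.0056] in hook frame u,v 0.004433205344145829 0.0006907300654684312 med 0.0007139541659832681
[0.4935 0.2694 0.3068] [-0.014  -0.233  -2.8452]
```

View pics/q.png

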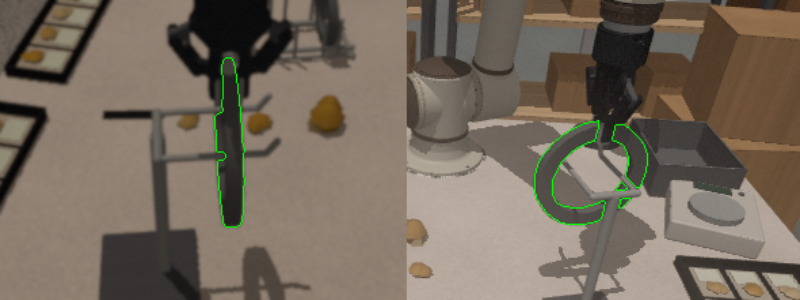

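Both prongs go through the opening with their tips on the robot's side, and no contact force shows. Now I'll lower it about 38 mm and watch the force.

```bash
python3 -m jog '[[1,0,0,-0.4,0,0,0],[1,0,0,-0.8,0,0,0],[1,0,0,-1.2,0,0,0],[1,0,0,-1.5,0,0,0],[1,0,0,-1.5,0,0,0]]';python3 -m jog '[[1,0,0,-0.04,0,0,0],[1,0,0,-0.04,0,0,0],[1,0,0,-0.04,0,0,0]]'
```

```text
time: 8.05
ee_pos: [0.4937, 0.2692, 0.2677]
tcp_rot: [-90.0, 0.1, 15.2]
wrist_force: [-0.1, 0.4, -2.3]
opening: 0.0173
time: 8.35
ee_pos: [0.4941, 0.2696, 0.2679]
tcp_rot: [-90.0, -0.0, 15.2]
wrist_force: [0.3, 0.2, -1.0]
opening: 0.0173
```

```bash
python3 -m jog '[[1,0,0,-0.04,0,0,0],[1,0,0,-0.04,0,0,0],[1,0,0,-0.04,0,0,0]]';python3 -m jog '[[1,0,0,-0.04,0,0,0],[1,0,0,-0.04,0,0,0],[1,0,0,-0.04,0,0,0]]'
```

```text
time: 8.65
ee_pos: [0.4941, 0.2695, 0.2671]
tcp_rot: [-90.0, -0.0, 15.2]
wrist_force: [-0.0, -0.3, 0.4]
opening: 0.017
time: 8.95
ee_pos: [0.4941, 0.2695, 0.2669]
tcp_rot: [-90.0, -0.1, 15.2]
wrist_force: [-0.8, -0.5, 6.4]
opening: 0.017
```

The force has gone from -2.4 to +6.4 N, so the prongs are carrying the ring. I'll open gradually, check, then rise straight up.

```bash
python3 -m jog '[[0.75,0,0,0,0,0,0],[0.7,0,0,0,0,0,0],[0.6,0,0,0,0,0,0],[0.5,0,0,0,0,0,0],[0.5,0,0,0,0,0,0]]';python3 -m jog '[[0.5,0,0,0,0,0,0],[0.5,0,0,0,0,0,0],[0.5,0,0,0,0,0,0]]'; python3 look.py pics/r.png "[.494,.269,.202]"
```

```text
time: 9.45
ee_pos: [0.494, 0.2695, 0.2656]
tcp_rot: [-90.0, 0.0, 15.2]
wrist_force: [-0.4, -0.2, -0.3]
opening: 0.0425
time: 9.75
ee_pos: [0.494, 0.2695, 0.2658]
tcp_rot: [-90.0, 0.0, 15.2]
wrist_force: [0.5, 1.0, 0.1]
opening: 0.0427
side 1959 [0.4932 0.2676 0.2022] yaw,tilt [15.1913  0.0963] in hook frame u,v 0.0041969588398210475 -0.0005185346177974387 med 0.0006144677561261136
scene 1825 [0.4942 0.2683 0.2019] yaw,tilt [15.2635  0.0394] in hook frame u,v 0.005342158370403077 -0.00010808933585693131 med 0.0007440961487262133
both 3784 [0.4941 0.2679 0.2021] yaw,tilt [15.3532 -0.014 ] in hook frame u,v 0.005167236322354894 -0.00042896466189931346 med 0.0007492939788265318
[0.494  0.2695 0.2658] [-0.1491 -0.5976 -0.2045]
```

View pics/r.png

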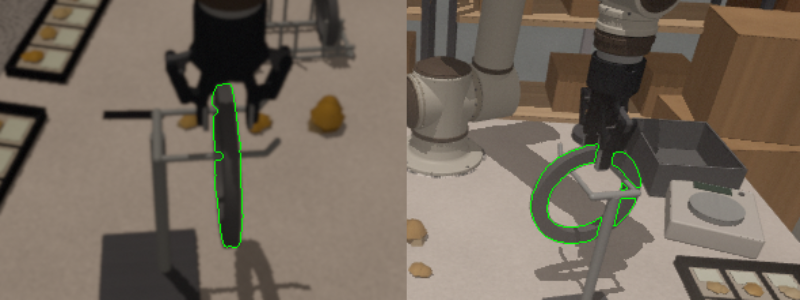

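The ring hangs with its centre at z = 0.202, as expected. It is upright, and the fingers stand free on both sides. I'll retreat upwards.

```bash
python3 -m jog '[[0.5,0,0,0.4,0,0,0],[0.5,0,0,1,0,0,0],[0.5,0,0,2,0,0,0],[0.5,0,0,3,0,0,0],[0.5,0,0,4,0,0,0]]';python3 -m jog '[[0.5,0,0,0,0,0,0],[0.5,0,0,0,0,0,0],[0.5,0,0,0,0,0,0],[0.5,0,0,0,0,0,0],[0.5,0,0,0,0,0,0]]'; python3 look.py pics/s.png "[.494,.269,.202]"
python3 - <<'E'
from h import *
for c in ("scene",):
    rgb,W=cloud(c)
    for l in ("small_ring","lid"): 
        for r in bot.regions_of(c,l)[:1]: print(l,r["conf"],r["point"],np.nanmedian(W[r["pixels"]],axis=0))
    cv2.imwrite("pics/t.png",rgb[...,::-1])
E
```

```text
time: 10.45
ee_pos: [0.4938, 0.2694, 0.3676]
tcp_rot: [-90.0, -0.0, 15.2]
wrist_force: [0.1, 0.3, 0.3]
opening: 0.0426
time: 10.95
ee_pos: [0.4938, 0.2694, 0.3652]
tcp_rot: [-90.0, 0.1, 15.2]
wrist_force: [0.6, 0.4, 0.3]
opening: 0.0427
side 1921 [0.493  0.2676 0.2022] yaw,tilt [15.0743  0.1831] in hook frame u,v 0.004033693225010674 -0.0004962482350867044 med 0.0005919781313489941
scene 2136 [0.4943 0.2681 0.2019] yaw,tilt [15.2759 -0.0889] in hook frame u,v 0.005426548927046253 -0.0003038503875219133 med 0.0007053412074451409
both 4057 [0.4942 0.268  0.2021] yaw,tilt [15.3719 -0.1124] in hook frame u,v 0.005304367989641361 -0.00042472640085898327 med 0.0007048987880633878
[0.4939 0.2695 0.3657] [-0.1764 -0.1437  0.2273]
small_ring 0.75 [201.1, 191.7] [ 0.40470446 -0.24711621  0.08981686]
lid 0.8 [249.0, 197.7] [ 0.55973463 -0.20200836  0.07710689]
```

View pics/t.png

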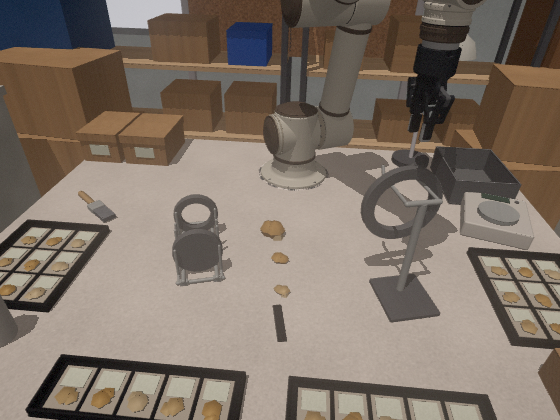

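The ring (around pixel [200, 400]) hangs on both prongs, the gripper is well above it, and the small ring and lid still stand in the rack around [235, 197].

```bash
python3 -c "
from workcell import bot
print(bot.job_done())"
```

```text
the job is handed in; nothing more can be done
None
```

The large ring now hangs on both prongs of the J-hook, and I handed the job in at about 11 s. I took it by the top of its rim, lifted it out of the rack, passed it over the prong tips, lowered it until the prongs carried it, opened the gripper and rose straight up.

- **Ring position:** after I let go, its centre was at a height of 0.202 m, as expected (0.260 − 0.058 m). It was about 5 mm behind the hook seat, under 1 mm off sideways and upright to within about 0.2°. A second look after the arm had withdrawn gave the same values.
- **Gripper:** it is about 70 mm above the ring, with only noise left in the force reading. The highest wrist force at the end of any move was about 6 N.
- **Small ring and lid:** both still stand in the rack, and the lid's measured position has not changed. The small ring's measured middle is higher than at first because more of it shows now that the large ring is gone.
- **Disagreement:** at the first measurement, the two cameras put the large ring 18 mm apart, because one fit took the wrong face of the ring. I settled it using its place midway between its two neighbours, and the wrist picture and the grip agreed.

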